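# Refit the hob knob and hold it in for the spark check

### The arm

A 6-joint arm with a two-finger parallel gripper is mounted at the origin on a cart in front of the work surface, level with it; the furniture and walls round the work are solid. World frame = base frame: x ahead of the robot, y to its left, z up, the work surface at z = 0. Lengths are in m, angles in degrees, forces in N, time in s.
With the tool pointing down it reaches from about 0.4 to 0.825 m from the base axis. Payload 7 kg.
Tool frame: the origin (TCP) lies midway between the tips of the shut fingers; the grasp point (between the pads) lies 19 mm behind it; z points along the fingers, y is the line along which they close (so a half turn about z gives the same grasp; the last joint's range is limited). The gripper opens to 88 mm and grips with 3 to 60 N. Pads are 19 mm wide; open, the fingers measure 130 mm over their backs; the gripper's body (78 mm by 193 mm) begins 47 mm behind the grasp point.
Start: joints at [-54.769, 20.546, 0.682, 0, -70.136, -16.507], TCP at [0.217, -0.639, 0.227] pointing down, gripper open.
Joint ranges: [-176.03, 176.03], [-82.01, 121.73], [-58.28, 71.71], [-173.87, 95.51], [-174.79, -0.11], [-173.66, 173.66]. Speed limits (degrees/s): [136.94, 136.94, 172.46, 180, 180, 180].

### API

Orientations are given as [roll, pitch, yaw] about the fixed x, y, z axes, in that order (R = Rz(yaw) Ry(pitch) Rx(roll)).
In Python, from plant import ctrl gives the robot as it stands. The module is installed in compiled form; this text tells all that it offers.
- The arm moves only by the tool send_rows, never from a script. Its argument "plan" is a list that holds one entry, the list of rows, each a list of 6 numbers: the shift along the tool's x, y, z in a scale on which 1.0 is 60 cm, then the turn, a rotation vector about the tool's x, y, z in shares of 360 degrees (1.0 is 360 degrees). A call has 1 to 8 rows; each row is the pose to reach, as a shift and turn from the pose commanded when the call began, along the tool's axes at that moment; what a row does not reach only later rows make up. A row lasts 1/12 s, in which the tool goes at most 41.7 mm and 7.16 degrees, less where a joint would pass 70% of its speed; a pose out of reach is approached as far as the arm can. A shift or turn number past 1, either way, is cut back to 1. A call with a gripper value outside its range is refused whole. "fingers" is the opening, from 0 (shut) to 1 (fully open), set as the call begins (left out, the last holds). The fingers move at their own pace and stop on an object; the grip force is fixed at half the most. Time passes only in rows, so rows that repeat a pose let the fingers close. It gives the time, the measured TCP pose, the force, the opening and the grip force at its end, in the units of the state.
- ctrl.get_obs(): the state, without advancing time (a new reading comes with each control period).
- ctrl.snapshot(name): name is "scene" or "top" or "wrist"; returns a dict with "img" (384x512x3 uint8, red, green, blue), "K" (3x3 intrinsics, pixels), "k1" (the pictures are not rectified: a ray, as slopes to the right and down, at radius r is drawn at 1 + k1 r^2 times it, then the intrinsics apply), "pose" (4x4, takes a point from camera to world coordinates). Camera axes: x right, y down, z forward; pixel columns grow to the right and rows downward; lengths in m; the calibration is good to about 2 mm. A picture is of the moment at which its call begins. There is no depth.
- ctrl.close_job(): hands the job in; it is judged then, once.
The state is a dict: "clock": time; "joint_pos": joint angles; "qvel": joint speeds; "tau": joint torques, N m; "tool_pos": TCP position; "orientation": TCP orientation; "force": force on the tool from outside, world axes, zero at the start; "moment": the same for the moment, N m; "opening": finger opening in m; "gripper_force": force on a finger pad.
Only numpy, scipy, OpenCV 4.12 (cv2) and the standard library are available. Lean on these libraries where they do the work, as an engineer would, in place of code of your own. Each camera call takes 0.05 s, during which the arm holds its last target. There are 200 camera calls.

### The job

The control knob of the little table hob was pulled off for cleaning and the igniter is now to be checked. First clear the burner: hang the mug that stands on it by its handle on the free front arm of the mug stand and let go of it. Then pick up the knob, turn it so that the flat in its bore matches the flat of the tap shaft, push it fully onto the shaft, and press it in to the stop of the sprung tap; finish while still holding the knob pressed in, and leave the other things on the worktop as they are.

Things in the scene. Friction and masses are not known exactly. Their poses are not given: they have to be found in the camera images.
- hob: single-burner table hob of steel, fixed, 280 (x) x 240 (y) mm, flat top 60 mm above the worktop. Origin: centre of its underside. Its -x side is the front with the tap shaft (98 mm in front of the origin, y 0); the burner centre is 45 mm behind the origin, under a black pan support whose top is at 86 mm
- shaft_tip (a point): top end of the upright brass tap shaft, on its axis, 23 mm above the hob's top. The shaft is D-shaped: 12 mm in diameter with one flat along its whole length, 2 mm from the axis, facing this point's +x (the hob's +x, towards the burner). Top edge chamfered 2 mm. The shaft cannot turn; it sinks as the tap is pressed
- tap (a joint): how far the tap shaft is pressed in, m: 0 at rest, 0.005 at the stop. A spring holds it up: about 4 N starts it, about 9 N takes it to the stop
- knob: loose black hob knob, 45 g, lying bore down. Origin: centre of the underside. Round skirt 44 mm wide, 18 mm high; on it a bar grip 42 mm long (x), 12 wide (y), top at 36 mm, with a white pointer line at its +x end. D bore up from the underside: 13.4 mm over the round, 14 mm deep, its flat 2.7 mm from the axis on the +x (pointer) side. Fully on, unpressed, it is 9 mm above the hob's top
- bore_end (a point): middle of the blind end of the knob's bore, 14 mm above the knob's underside; meets shaft_tip when the knob is fully on. The knob goes on only with its pointer on the side of the shaft's flat, within about 14 degrees either way
- mug: loose white enamel mug with a blue rim, 130 g, standing upright on the burner's pan support; 64 mm outside diameter, 72 mm high, wall 3 mm. Origin: centre of its underside. Handle at +y: a loop of 8 mm round bar in the mug's y-z plane whose opening is about 26 mm wide (y 33 to 60) and 38 mm high (z 18 to 56)
- mug_loop (a point): middle of the opening of the mug's handle, 48 mm from the mug's axis along +y, 38 mm above its underside
- stand: mug stand, fixed: wooden foot 140 mm in diameter, post 22 mm in diameter and 182 mm high, two steel arms of 9 mm round bar. The front arm (to the stand's -x) is free; the back arm carries another mug, fixed there. Origin: centre of the foot's underside. A mug let go on the arm swings down under it
- peg_mid (a point): middle of the free front arm, 43 mm in front of the post's axis, 159 mm above the worktop; axes as the stand's. The arm runs from the post (150 mm high) outwards along the stand's -x, rising 15 degrees
- peg_tip (a point): outer end of the free front arm, 78 mm in front of the post's axis, 169 mm high, with a rubber ball of 13 mm diameter
- timer: loose kitchen timer with a dark base and white dial, 66 mm in diameter, 46 mm high; bystander, origin at the centre of its underside
- red_spice: loose clear spice bottle with a red cap, 44 mm in diameter, 108 mm high; bystander, origin at the centre of its underside
- salt_tube: loose clear tube of white salt with a white cap, 38 mm in diameter, 108 mm high; bystander, origin at the centre of its underside

How it is judged:
By the outcome, as a careful person would: the job done as asked, in the order asked, and still so for the second after the job is handed in, while the arm keeps its last pose, push and grip.
It also fails if it takes over 58 s, if anything falls off the work surface, if the arm or the gripper's body presses on something with over 40 N, if the wrist force passes 120 N, or if a joint passes its speed limit or range.

## Working session

There is one attempt and no reset: what is moved stays moved. The work goes in short steps, Python scripts to look and compute and a tool call to move; the robot and the scene stay as the last step left them, time stands still between calls to the robot, and variables do not carry over. Pictures are saved under pics/ and viewed, at most 10 in all, crops included, and the job is handed in when it is done.

Besides the shell and the picture viewer there is one more tool, called after ">>>" as a command line: name --argument value ..., lists and objects as JSON in quotes. send_rows: Moves the arm, as the interface text tells. Its arguments: {"type":"object","properties":{"plan":{"type":"array","items":{"type":"array","items":{"type":"array","items":{"type":"number"}}}},"fingers":{"type":"number"}},"required":["plan"]}

```bash
mkdir -p pics
cat > h.py <<'E'
import numpy as np, cv2
from scipy.spatial.transform import Rotation as R
from plant import ctrl
def snap(n,f):
    s=ctrl.snapshot(n); np.savez('pics/'+f+'.npz',**{k:np.array(v) for k,v in s.items()}); cv2.imwrite('pics/'+f+'.png',s['img'][:,:,::-1]); return s
def load(f): return dict(np.load('pics/'+f+'.npz'))
def ray(s,u,v):
    d=np.array([float(s['k1']),0,0,0,0])
    p=cv2.undistortPoints(np.array([[[u,v]]],float),s['K'],d)[0,0]
    T=s['pose']; return T[:3,3],T[:3,:3]@np.array([p[0],p[1],1])
def onz(s,u,v,z):
    o,d=ray(s,u,v); return o+d*(z-o[2])/d[2]
def proj(s,P):
    T=s['pose']; P=np.atleast_2d(P); c=(P-T[:3,3])@T[:3,:3]
    return cv2.projectPoints(c,np.zeros(3),np.zeros(3),s['K'],np.array([float(s['k1']),0,0,0,0]))[0][:,0]
def state():
    o=ctrl.get_obs(); print({k:np.round(o[k],4).tolist() for k in('clock','joint_pos','tool_pos','orientation','force','opening','gripper_force')}); return o
E
python3 - <<'E'
from h import *
o=state(); print(R.from_euler('xyz',o['orientation'],degrees=True).as_matrix().round(3))
a=snap('scene','scene0'); b=snap('top','top0')
for s in(a,b): print(s['pose'].round(3).tolist(),s['K'].tolist(),s['k1'])
for n,s in(('scene',a),('top',b)): cv2.imwrite(f'pics/{n}0b.png',cv2.resize(s['img'][:,:,::-1],(800,600),interpolation=cv2.INTER_CUBIC))
E
```

```text
{'clock': 0.0, 'joint_pos': [-54.7692, 20.5905, 0.6337, -0.0173, -70.1356, -16.5072], 'tool_pos': [0.2165, -0.6388, 0.2256], 'orientation': [179.9067, -0.0107, -161.2823], 'force': [0.446, 0.097, 0.1447], 'opening': 0.0877, 'gripper_force': 0.0}
[[-0.947 -0.321 -0.001]
 [-0.321  0.947  0.001]
 [ 0.     0.002 -1.   ]]
[[-0.596, -0.551, 0.584, -0.255], [-0.803, 0.424, -0.419, 0.589], [-0.017, -0.718, -0.696, 1.13], [0.0, 0.0, 0.0, 1.0]] [[451.5639562440902, 0.0, 255.55219476124284], [0.0, 451.5639562440902, 186.41366561872746], [0.0, 0.0, 1.0]] -0.15355744526893672
[[-0.023, -0.995, 0.099, 0.453], [-1.0, 0.022, -0.009, -0.002], [0.007, -0.099, -0.995, 1.519], [0.0, 0.0, 0.0, 1.0]] [[433.00148012223895, 0.0, 256.7875663055001], [0.0, 433.00148012223895, 183.78385646847786], [0.0, 0.0, 1.0]] -0.05926739655569972
```

View pics/scene0b.png

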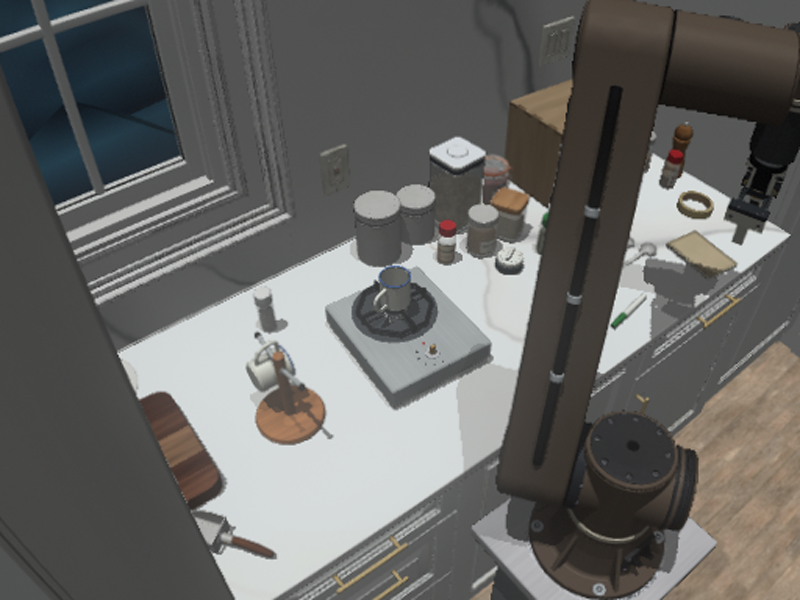

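View pics/top0b.png

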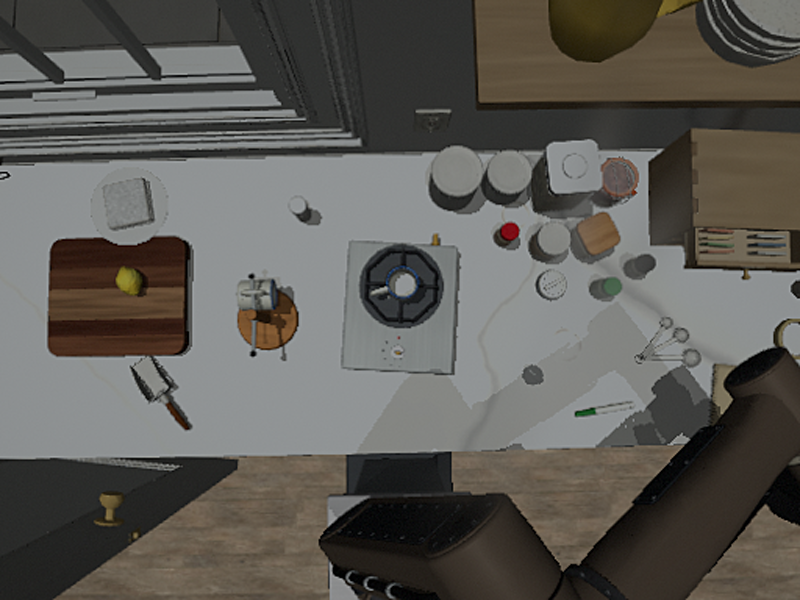

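The scene view shows the mug with its handle toward (380,300), the shaft at (433,348) and the stand at (285,390). The top view (800x600) shows the knob at (532,375), the hob around (400,307), the mug at (404,285) and the stand at (265,315). Next I'll enlarge these.

Run:
```python
from h import *
a=load('scene0')['img'];b=load('top0')['img']
def crop(i,u,v,w,h): return cv2.resize(i[v:v+h,u:u+w],(400,300),interpolation=cv2.INTER_CUBIC)
M=np.vstack([np.hstack([crop(b,320,225,40,30),crop(b,212,150,88,66+0)]),np.hstack([crop(b,140,170,64,48+12),crop(a,150,165,180,135)])])
M=np.clip(M*1.3,0,255).astype(np.uint8)
cv2.imwrite('pics/c1.png',M[:,:,::-1])
```

```text
(no output)
```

View pics/c1.png

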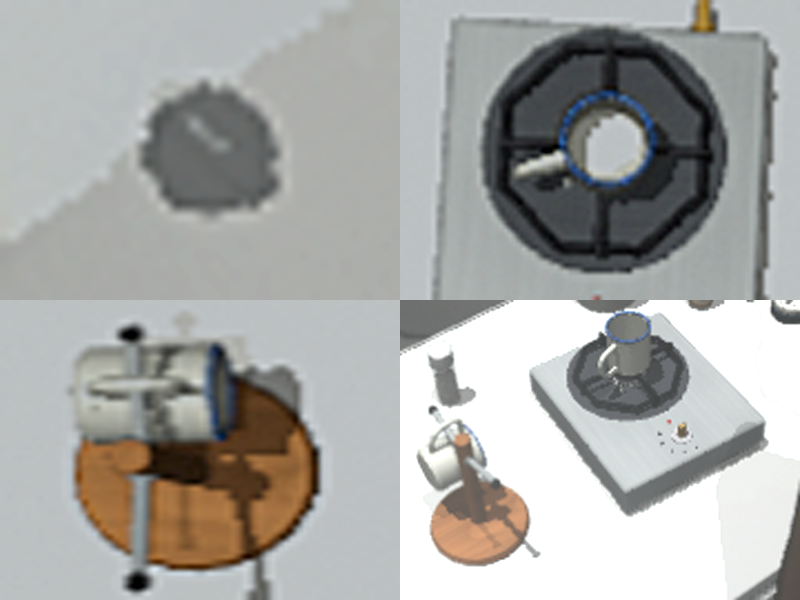

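Top-left crop: knob centre (210,148), pointer line (190,118) to (225,152). Top-right: mug rim centre (609,138), handle end about (520,172). Bottom-left: front arm ball (137,582), post top (137,457). Bottom-right: shaft tip (682,428).

Run:
```python
from h import *
a=load('scene0');b=load('top0')
def m(n,s,x,y,sx,sy,u0,v0,z):
    u=(x+.5)/sx-.5+u0; v=(y+.5)/sy-.5+v0; p=onz(s,u,v,z); print(n,p.round(4),'r',np.hypot(*p[:2]).round(3)); return p
k=m('knob',b,210,148,10,10,320,225,.02)
p1=m('ptr out',b,190,118,10,10,320,225,.036);p2=m('ptr in',b,225,152,10,10,320,225,.036)
d=p1-p2;print('knob yaw',np.degrees(np.arctan2(d[1],d[0])))
r=m('rim',b,209,138,4.545,4.545,212,150,.158);h=m('handle',b,120,172,4.545,4.545,212,150,.13)
d=h-r;print('handle dir',np.degrees(np.arctan2(d[1],d[0])))
m('rim scene',a,230,28,2.222,2.222,150,165,.158)
m('shaft scene',a,282,128,2.222,2.222,150,165,.083)
m('shaft top',b,397,351,1.5625,1.5625,0,0,.083)
t=m('pegtip',b,137,282,6.25,5,140,170,.169);q=m('post',b,137,157,6.25,5,140,170,.182)
t2=m('backtip',b,132,32,6.25,5,140,170,.169)
m('pegtip scene',a,96,186,2.222,2.222,150,165,.169)
m('post scene',a,62,140,2.222,2.222,150,165,.182)
for n,x,y in(('TL',52,20),):m('hob'+n,b,x,y,4.545,4.545,212,150,.06)
for n,x,y in(('BL',341,369),('BR',455,374),('TR',459,244)):m('hob'+n,b,x,y,1.5625,1.5625,0,0,.06)
d=t2-t;print('stand x dir',np.degrees(np.arctan2(d[1],d[0])))
s=snap('wrist','w0');print(s['pose'].round(3).tolist(),s['K'][0,0],s['k1']); o=ctrl.get_obs();T=R.from_euler('xyz',o['orientation'],degrees=True).as_matrix()
print('cam in tool',(T.T@(s['pose'][:3,3]-o['tool_pos'])).round(3).tolist(),(T.T@s['pose'][:3,:3]).round(2).tolist())
```

```text
knob [ 0.4034 -0.3     0.02  ] r 0.503
ptr out [ 0.4143 -0.2903  0.036 ] r 0.506
ptr in [ 0.4025 -0.3019  0.036 ] r 0.503
knob yaw 44.30605505300206
rim [ 0.6008 -0.0169  0.158 ] r 0.601
handle [0.581  0.0464 0.13  ] r 0.583
handle dir 107.36708789821505
rim scene [ 0.5981 -0.0157  0.158 ] r 0.598
shaft scene [0.456  0.0013 0.083 ] r 0.456
shaft top [ 0.4614 -0.0021  0.083 ] r 0.461
pegtip [0.4623 0.2853 0.169 ] r 0.543
post [0.5394 0.2823 0.182 ] r 0.609
backtip [0.619  0.2875 0.169 ] r 0.682
pegtip scene [0.4611 0.2875 0.169 ] r 0.543
post scene [0.5399 0.2881 0.182 ] r 0.612
hobTL [0.7031 0.0978 0.06  ] r 0.71
hobBL [0.4258 0.1187 0.06  ] r 0.442
hobBR [ 0.4095 -0.1254  0.06  ] r 0.428
hobTR [ 0.6911 -0.1427  0.06  ] r 0.706
stand x dir 0.8115566777523483
[[-0.321, 0.912, 0.254, 0.148], [0.947, 0.309, 0.088, -0.662], [0.001, 0.269, -0.963, 0.383], [0.0, 0.0, 0.0, 1.0]] 286.69631523030296 -0.004190206220936602
cam in tool [0.072, 0.001, -0.158] [[0.0, -0.96, -0.27], [1.0, 0.0, 0.0], [0.0, -0.27, 0.96]]
```

```bash
cat >> h.py <<'E'
import json,os,math
def go(*ws):
    """waypoints (x,y,z,yaw); prints the row for each from the pose commanded before, and the rows needed"""
    c=json.load(open('cmd.json')) if os.path.exists('cmd.json') else [.217,-.639,.227,-161.276]
    for w in ws:
        A=R.from_euler('xyz',[180,0,c[3]],degrees=True)
        d=np.round(A.inv().apply(np.array(w[:3])-c[:3])*100,2); t=round((w[3]-c[3]+180)%360-180,1)
        print('row',d.tolist(),'rz',-t,'n>=',round(max(np.linalg.norm(d)/4.17,abs(t)/7.16),1))
        c=(np.array(c[:3])+A.apply(d/100)).tolist()+[c[3]+t]
    json.dump(c,open('cmd.json','w')); print(np.round(c,4))
E
python3 -c "
from h import *
go((.38,-.38,.235,-117),(.5,-.18,.25,-95),(.6,-.016,.25,-73))"
```

```text
row [-23.75, 19.3, -0.8] rz -44.3 n>= 7.3
row [-23.27, -1.63, -1.5] rz -22.0 n>= 5.6
row [-17.2, -8.53, 0.0] rz -22.0 n>= 4.6
[ 6.0000e-01 -1.6000e-02  2.5000e-01 -7.2976e+01]
```

Units first: shifts go in shares of 60 cm and turns go in shares of 360 degrees. So -23.75 cm is -0.3958, 19.3 cm is 0.3217, -44.3 degrees is -0.1231.

>>> send_rows --plan '[[[-0.3958,0.3217,-0.0133,0,0,-0.1231],[-0.3958,0.3217,-0.0133,0,0,-0.1231],[-0.3958,0.3217,-0.0133,0,0,-0.1231],[-0.3958,0.3217,-0.0133,0,0,-0.1231],[-0.3958,0.3217,-0.0133,0,0,-0.1231],[-0.3958,0.3217,-0.0133,0,0,-0.1231],[-0.3958,0.3217,-0.0133,0,0,-0.1231],[-0.3958,0.3217,-0.0133,0,0,-0.1231]]]' --fingers 1

```text
clock: 0.82
tool_pos: [0.3814, -0.3768, 0.2349]
orientation: [-179.9, 0.0, -116.7]
force: [-0.6, 0.5, 0.4]
opening: 0.088
gripper_force: 0.0
```

```bash
python3 -c "
from h import *
state();snap('wrist','w1')"
```

```text
{'clock': 0.8167, 'joint_pos': [-23.7151, 7.1011, -16.1067, -0.0435, -66.7391, -2.9895], 'tool_pos': [0.3814, -0.3768, 0.2349], 'orientation': [-179.9491, 0.0427, -116.7217], 'force': [-0.6489, 0.4649, 0.3995], 'opening': 0.088, 'gripper_force': 0.0}
```

Scaled: -23.27 cm is -0.3878, -1.63 cm is -0.0272, -22 degrees is -0.0611.

>>> send_rows --plan '[[[-0.3878,-0.0272,-0.025,0,0,-0.0611],[-0.3878,-0.0272,-0.025,0,0,-0.0611],[-0.3878,-0.0272,-0.025,0,0,-0.0611],[-0.3878,-0.0272,-0.025,0,0,-0.0611],[-0.3878,-0.0272,-0.025,0,0,-0.0611],[-0.3878,-0.0272,-0.025,0,0,-0.0611],[-0.3878,-0.0272,-0.025,0,0,-0.0611]]]'

```text
clock: 1.45
tool_pos: [0.502, -0.1769, 0.2497]
orientation: [-180.0, 0.0, -94.8]
force: [0.2, -1.1, 0.7]
opening: 0.0877
gripper_force: 0.0
```

Scaled: -17.2 cm is -0.2867, -8.53 cm is -0.1422, -22 degrees is -0.0611.

>>> send_rows --plan '[[[-0.2867,-0.1422,0,0,0,-0.0611],[-0.2867,-0.1422,0,0,0,-0.0611],[-0.2867,-0.1422,0,0,0,-0.0611],[-0.2867,-0.1422,0,0,0,-0.0611],[-0.2867,-0.1422,0,0,0,-0.0611],[-0.2867,-0.1422,0,0,0,-0.0611],[-0.2867,-0.1422,0,0,0,-0.0611]]]'

```text
clock: 2.03
tool_pos: [0.5998, -0.0154, 0.2486]
orientation: [179.9, 0.0, -72.9]
force: [-0.9, 0.0, -1.2]
opening: 0.0877
gripper_force: 0.0
```

```bash
python3 -c "
from h import *
state();s=snap('wrist','w2')
f=lambda n:cv2.resize(load(n)['img'],(400,300),interpolation=cv2.INTER_AREA)
cv2.imwrite('pics/c2.png',np.clip(np.vstack([np.hstack([cv2.resize(load('w1')['img'],(400,300)),0*f('w1')]),0*np.hstack([f('w1')]*2)])[:300]*1.3,0,255)[:,:,::-1])
a=np.vstack([load('w1')['img'],load('w2')['img']]);
M=np.hstack([load('w1')['img'][:,56:456],load('w2')['img'][:,56:456]]);cv2.imwrite('pics/c2.png',np.clip(M*1.2,0,255)[:,:,::-1])"
```

```text
{'clock': 2.0333, 'joint_pos': [17.1677, 12.831, -7.192, -0.0083, -70.0775, -0.0423], 'tool_pos': [0.5998, -0.0154, 0.2486], 'orientation': [179.8995, 0.0077, -72.8774], 'force': [-0.86, 0.0216, -1.219], 'opening': 0.0877, 'gripper_force': 0.0}[ WARN:0@1.866] global loadsave.cpp:1063 imwrite_ Unsupported depth image for selected encoder is fallbacked to CV_8U.
```

View pics/c2.png

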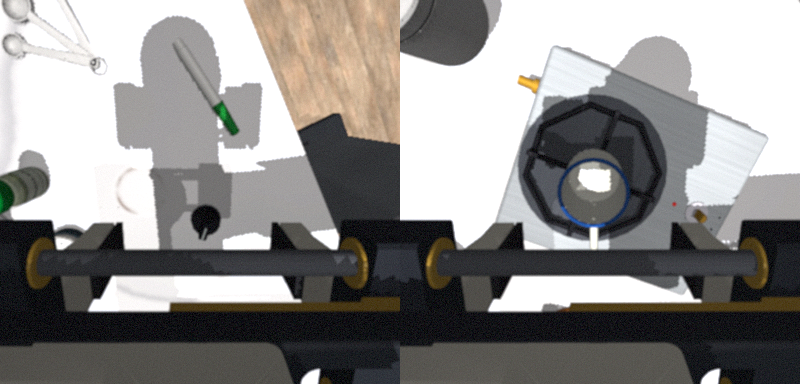

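Left (w1): knob centre about (206,220), with the pointer running down to about (204,240). Right (w2): mug rim centre (594,193) with the handle straight down at (594,238), and the shaft at (700,215).

Run:
```python
from h import *
a=load('w1');b=load('w2')
k=onz(a,206+56,217,.02);print('knob',k)
p1=onz(a,204.5+56,239,.036);p2=onz(a,208+56,229,.036);d=p1-p2;print(p1,p2,np.degrees(np.arctan2(d[1],d[0])))
r=onz(b,594-344,193,.158);h=onz(b,594-344,243,.142);d=h-r;print('mug',r,h,np.degrees(np.arctan2(d[1],d[0])))
# rim ellipse: blue pixels
im=b['img'].astype(int);m=(im[...,2]>im[...,0]+25)&(im[...,2]>im[...,1]+10);m[:,:200]=0;m[:,300:]=0;m[:140]=0;m[245:]=0
v,u=np.nonzero(m);P=np.array([onz(b,x,y,.158) for x,y in zip(u,v)])[:,:2]
for _ in range(3):
    A=np.c_[2*P,np.ones(len(P))];s=np.linalg.lstsq(A,(P**2).sum(1),rcond=None)[0];rad=np.sqrt(s[2]+s[0]**2+s[1]**2);e=abs(np.hypot(*(P-s[:2]).T)-rad);P=P[e<.004]
print('rim fit',s[:2],rad,len(P))
for p in((296-0,0),):pass
I=np.hstack([cv2.resize(a['img'][195:255,222:302],(400,300),interpolation=cv2.INTER_CUBIC),cv2.resize(b['img'][190:250,310:390],(400,300),interpolation=cv2.INTER_CUBIC)])
J=cv2.resize(b['img'][150:255,180:320],(400,300),interpolation=cv2.INTER_CUBIC)
cv2.imwrite('pics/c3.png',np.clip(np.vstack([I,np.hstack([J,J*0])])*1.5,0,255).astype(np.uint8)[:,:,::-1])
```

```text
knob [ 0.40103452 -0.30902304  0.02      ]
[ 0.41461385 -0.28709634  0.036     ] [ 0.40395209 -0.29809283  0.036     ] 45.88544859724539
mug [ 0.6024249  -0.01548867  0.158     ] [0.58587957 0.03903311 0.142     ] 106.88109236535037
rim fit [ 0.60297245 -0.0147296 ] 0.031137303792224767 747
```

View pics/c3.png

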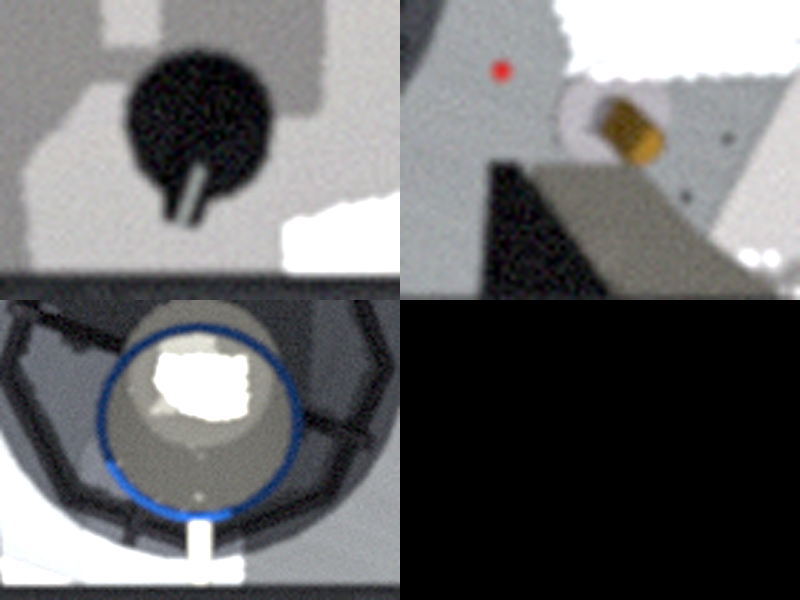

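Run:
```python
from h import *
a=load('w1');b=load('w2')
k=onz(a,261.5,219.5,.018);p1=onz(a,222+183/5-.5,195+222/5-.5,.036);p2=onz(a,222+202/5-.5,195+170/5-.5,.036);d=p1-p2
print('knob',k,p1,p2,np.degrees(np.arctan2(d[1],d[0])))
print('shaft',onz(b,310+245/5-.5,190+145/5-.5,.083))
go((.6025,-.015,.119,-73),(.6025,-.015,.25,-73),(.43,.25,.40,-90))
```

```text
knob [ 0.40357959 -0.3052941   0.018     ] [ 0.41745436 -0.28868743  0.036     ] [ 0.40614988 -0.30000498  0.036     ] 45.03309377161486
shaft [ 0.46257035 -0.00280461  0.083     ]
row [-0.02, -0.27, 13.1] rz 0.0 n>= 3.1
row [-0.0, -0.0, -13.1] rz 0.0 n>= 3.1
row [-30.39, 8.73, -15.0] rz 17.0 n>= 8.4
[  0.43    0.25    0.4   -89.976]
```

Scaled: 13.1 cm is 0.2183, -0.27 cm is -0.0045.

>>> send_rows --plan '[[[0,-0.0045,0.0667,0,0,0],[0,-0.0045,0.1333,0,0,0],[0,-0.0045,0.1917,0,0,0],[0,-0.0045,0.2183,0,0,0],[0,-0.0045,0.2183,0,0,0],[0,-0.0045,0.2183,0,0,0]]]'

```text
clock: 2.58
tool_pos: [0.6017, -0.0168, 0.1185]
orientation: [179.9, -0.0, -73.0]
force: [0.3, 0.3, 0.2]
opening: 0.0878
gripper_force: 0.0
```

>>> send_rows --plan '[[[0,0,0,0,0,0],[0,0,0,0,0,0],[0,0,0,0,0,0],[0,0,0,0,0,0],[0,0,0,0,0,0],[0,0,0,0,0,0],[0,0,0,0,0,0],[0,0,0,0,0,0]]]' --fingers 0

```text
clock: 3.25
tool_pos: [0.6027, -0.0154, 0.1196]
orientation: [-179.9, -0.0, -72.9]
force: [-1.6, 0.4, 6.5]
opening: 0.062
gripper_force: 30.0
```

Scaled: -13.1 cm is -0.2183, -12 cm is -0.2.

>>> send_rows --plan '[[[0,0,-0.0167,0,0,0],[0,0,-0.0667,0,0,0],[0,0,-0.1333,0,0,0],[0,0,-0.2,0,0,0],[0,0,-0.2183,0,0,0],[0,0,-0.2183,0,0,0]]]'

```text
clock: 3.75
tool_pos: [0.6042, -0.0153, 0.2549]
orientation: [-179.5, -0.1, -72.9]
force: [-0.2, -0.3, -0.1]
opening: 0.062
gripper_force: 30.0
```

Scaled: -15.2 cm is -0.2533, -11.5 cm is -0.1917.

>>> send_rows --plan '[[[-0.0667,0.0192,-0.0333,0,0,0],[-0.1333,0.0383,-0.0667,0,0,0],[-0.1917,0.0567,-0.1,0,0,0],[-0.2533,0.0728,-0.125,0,0,0],[-0.2533,0.0728,-0.125,0,0,0]]]'

```text
clock: 4.17
tool_pos: [0.5144, 0.1203, 0.3276]
orientation: [-179.8, 0.1, -72.8]
force: [0.7, -0.0, -0.7]
opening: 0.0622
gripper_force: 30.0
```

Scaled: -15.19 cm is -0.2532, -14 cm is -0.2333, 17 degrees is 0.0472.

>>> send_rows --plan '[[[-0.0667,0.0192,-0.0333,0,0,0.0139],[-0.1333,0.0383,-0.0667,0,0,0.0278],[-0.1917,0.0567,-0.1,0,0,0.0417],[-0.2333,0.0667,-0.1167,0,0,0.0472],[-0.2532,0.0727,-0.125,0,0,0.0472],[-0.2532,0.0727,-0.125,0,0,0.0472],[-0.2532,0.0727,-0.125,0,0,0.0472]]]'

```text
clock: 4.75
tool_pos: [0.4291, 0.25, 0.3992]
orientation: [180.0, -0.0, -89.8]
force: [-0.4, -0.4, -1.9]
opening: 0.0625
gripper_force: 30.0
```

Run:
```python
from h import *
state();a=snap('wrist','w3');b=snap('scene','s3')
M=np.hstack([a['img'][:,56:456],cv2.resize(b['img'][100:292,100:300],(400,384),interpolation=cv2.INTER_CUBIC)])
cv2.imwrite('pics/c4.png',np.clip(M*1.2,0,255).astype(np.uint8)[:,:,::-1])
```

```text
{'clock': 4.75, 'joint_pos': [52.9268, -0.4446, -3.2958, -0.0228, -87.1767, -52.7748], 'tool_pos': [0.4291, 0.25, 0.3992], 'orientation': [179.965, -0.0084, -89.8491], 'force': [-0.3944, -0.425, -1.8575], 'opening': 0.0625, 'gripper_force': 29.9972}
```

View pics/c4.png

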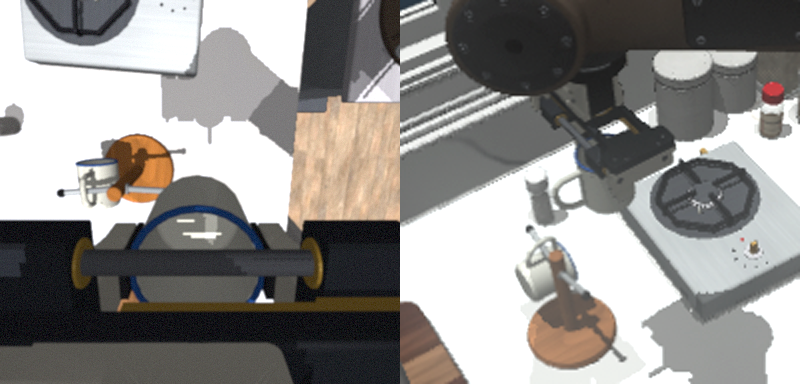

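The left view shows the mug held upright. The stand's post top is at (115,194), the back ball at (61,193) and the foot circle centre about (139,168). The front arm runs right at row 189 and then behind the mug.

Run:
```python
from h import *
a=load('w3')
print('post',onz(a,171,194,.182),'back',onz(a,117,193,.169),'arm150',onz(a,206,188.5,.161),'arm130',onz(a,186,190,.155))
im=a['img'].astype(int); I=a['img']
m=((im[...,0]>im[...,2]*1.7)&(im[...,0]>60)).astype(np.uint8);m[:,:130]=0;m[:,235:]=0;m[:120]=0;m[215:]=0
c=max(cv2.findContours(m,cv2.RETR_EXTERNAL,cv2.CHAIN_APPROX_NONE)[0],key=cv2.contourArea)[:,0]
for z in(.015,.02):
    P=np.array([onz(a,x,y,z) for x,y in c])[:,:2]
    for _ in range(8):
        s=np.linalg.lstsq(np.c_[2*P,np.ones(len(P))],(P**2).sum(1),rcond=None)[0];r=np.sqrt(s[2]+s[0]**2+s[1]**2);e=abs(np.hypot(*(P-s[:2]).T)-r);P=P[e<max(.0015,np.percentile(e,90))]
    print('foot',s[:2],r,len(P))
print(proj(a,[[.5395,.286,.182],[.4965,.286,.159],[.462,.286,.169]])-[56,0])
for n,x0,y0,w,h in(('',116,150,120,90),):
    cv2.imwrite('pics/c5.png',cv2.resize(np.clip(I[y0:y0+h,x0:x0+w]*1.3,0,255).astype(np.uint8),(800,600),interpolation=cv2.INTER_CUBIC)[:,:,::-1])
```

```text
post [0.54021636 0.28705547 0.182     ] back [0.62007798 0.2896053  0.169     ] arm150 [0.49574977 0.28479448 0.161     ] arm130 [0.52593621 0.28875909 0.155     ]
foot [0.53300871 0.27226724] 0.05248859980320376 101
foot [0.53205182 0.27140054] 0.0520043626027075 101
[[115.46928481 193.2564884 ]
 [149.73057264 188.94763566]
 [173.17310451 190.87993809]]
```

View pics/c5.png

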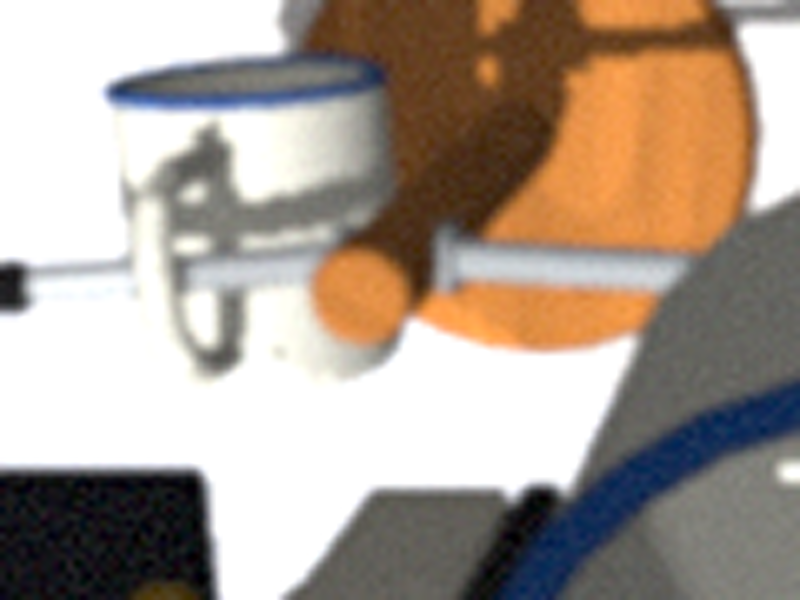

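Run:
```python
from h import *
from scipy.optimize import least_squares
b=load('w3');im=b['img'].astype(int);m=(im[...,2]>im[...,0]+25)&(im[...,2]>im[...,1]+10);m[:,:170]=0;m[:,340:]=0;m[:195]=0;m[250:]=0
v,u=np.nonzero(m);P=np.array([onz(b,x,y,.438) for x,y in zip(u,v)])[:,:2]
f=least_squares(lambda q:np.hypot(*(P-q[:2]).T)-q[2],[.43,.25,.031],loss='soft_l1',f_scale=.001);print(f.x,len(P))
f=least_squares(lambda q:np.hypot(*(P-q[:2]).T)-.0315,[.43,.25],loss='soft_l1',f_scale=.001);print(f.x)
```

```text
[0.42905337 0.25048408 0.03121602] 1095
[0.42905321 0.25082591]
```

Run:
```python
from h import *
go((.422,.239,.162,-89.5),(.4965,.2395,.150,-89.5),(.4965,.2395,.140,-89.5))
```

```text
row [1.1, 0.8, 23.8] rz -0.5 n>= 5.7
row [0.02, -7.45, 1.2] rz 0.0 n>= 1.8
row [-0.0, 0.0, 1.0] rz 0.0 n>= 0.2
[  0.4965   0.2395   0.14   -89.476 ]
```

Scaled: 23.8 cm is 0.3967, 1.1 cm is 0.0183, -0.5 degrees is -0.0014.

>>> send_rows --plan '[[[0.0183,0.0133,0.0667,0,0,-0.0014],[0.0183,0.0133,0.1333,0,0,-0.0014],[0.0183,0.0133,0.2,0,0,-0.0014],[0.0183,0.0133,0.2667,0,0,-0.0014],[0.0183,0.0133,0.3333,0,0,-0.0014],[0.0183,0.0133,0.3967,0,0,-0.0014],[0.0183,0.0133,0.3967,0,0,-0.0014],[0.0183,0.0133,0.3967,0,0,-0.0014]]]'

```text
clock: 5.52
tool_pos: [0.4215, 0.2366, 0.1605]
orientation: [179.8, -0.2, -89.5]
force: [0.4, 0.3, 0.8]
opening: 0.062
gripper_force: 30.0
```

Run:
```python
from h import *
state();a=snap('scene','s4');b=snap('wrist','w4');c=snap('top','t4')
r=lambda i,x,y,w,h:cv2.resize(i['img'][y:y+h,x:x+w],(400,300),interpolation=cv2.INTER_CUBIC)
M=np.vstack([np.hstack([r(a,140,190,80,60),r(c,125,170,80,60)]),np.hstack([r(b,0,0,512,384),r(b,156,130,160,120)])])
cv2.imwrite('pics/c6.png',np.clip(M*1.3,0,255).astype(np.uint8)[:,:,::-1])
```

```text
{'clock': 5.5167, 'joint_pos': [52.7016, 5.8126, -28.1292, 0.0261, -56.3567, -52.2647], 'tool_pos': [0.4215, 0.2366, 0.1605], 'orientation': [179.8344, -0.2493, -89.5482], 'force': [0.3714, 0.3217, 0.8031], 'opening': 0.062, 'gripper_force': 29.9972}
```

View pics/c6.png

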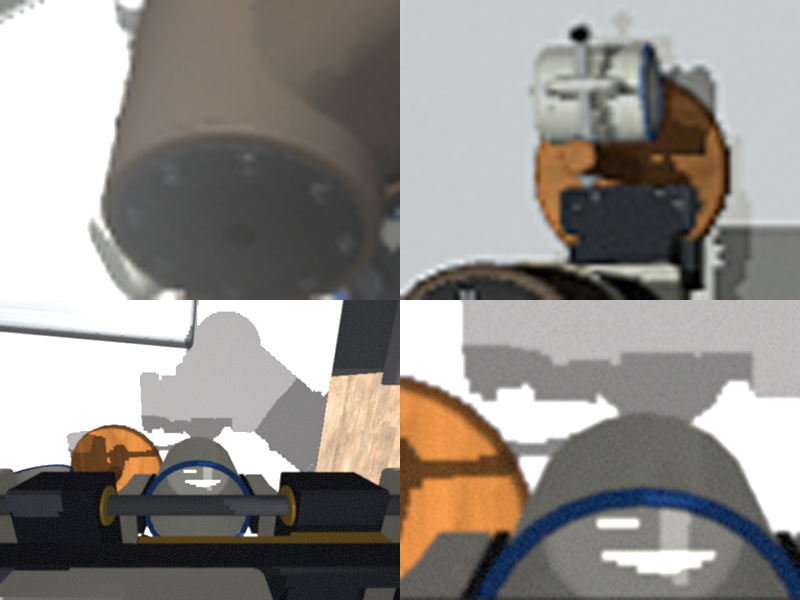

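The gripper hides the arm here (scene and wrist views). The measured pose is consistent, so I'll slide in while watching the force.

Scaled: -4.2 cm is -0.07, -3.6 cm is -0.06.

>>> send_rows --plan '[[[0.0003,-0.02,0,0,0,0],[0.0003,-0.04,0.0017,0,0,0],[0.0003,-0.06,0.005,0,0,0],[0.0003,-0.07,0.0083,0,0,0],[0.0003,-0.07,0.0083,0,0,0]]]'

```text
clock: 6.08
tool_pos: [0.4652, 0.2386, 0.156]
orientation: [180.0, -0.0, -89.6]
force: [0.4, 0.2, -0.3]
opening: 0.0622
gripper_force: 30.0
```

Scaled: -3.25 cm is -0.0542, -2 cm is -0.0333.

>>> send_rows --plan '[[[0,-0.0167,0.0033,0,0,0],[0,-0.0333,0.0067,0,0,0],[0,-0.0542,0.0117,0,0,0],[0,-0.0542,0.0117,0,0,0],[0,-0.0542,0.0117,0,0,0]]]'

```text
clock: 6.5
tool_pos: [0.4969, 0.2388, 0.1488]
orientation: [180.0, -0.0, -89.5]
force: [-0.2, 0.2, -1.2]
opening: 0.0622
gripper_force: 30.0
```

```bash
python3 -c "
from h import *
state()"
```

```text
{'clock': 6.5, 'joint_pos': [46.0273, 12.7311, -21.1908, -0.0028, -56.1441, -45.5524], 'tool_pos': [0.4969, 0.2388, 0.1488], 'orientation': [179.9521, -0.0455, -89.5267], 'force': [-0.1667, 0.1839, -1.1974], 'opening': 0.0622, 'gripper_force': 29.997}
```

Scaled: 1 cm is 0.0167, 0.8 cm is 0.0133.

>>> send_rows --plan '[[[0,0,0.005,0,0,0],[0,0,0.01,0,0,0],[0,0,0.0133,0,0,0],[0,0,0.0167,0,0,0],[0,0,0.0167,0,0,0],[0,0,0.0167,0,0,0]]]'

```text
clock: 7.0
tool_pos: [0.4964, 0.2392, 0.1406]
orientation: [-179.9, 0.0, -89.4]
force: [-1.3, -2.8, 5.9]
opening: 0.0622
gripper_force: 30.0
```

Scaled: 0.2 cm is 0.0033.

>>> send_rows --plan '[[[0,0,0.0033,0,0,0],[0,0,0.0033,0,0,0],[0,0,0.0033,0,0,0]]]'

```text
clock: 7.25
tool_pos: [0.4967, 0.2394, 0.1389]
orientation: [-179.9, 0.1, -89.4]
force: [-1.8, -2.0, 6.4]
opening: 0.0621
gripper_force: 30.0
```

Scaled: -0.1 cm is -0.0017.

>>> send_rows --plan '[[[0,0,-0.0017,0,0,0],[0,0,-0.0017,0,0,0],[0,0,-0.0017,0,0,0],[0,0,-0.0017,0,0,0],[0,0,-0.0017,0,0,0],[0,0,-0.0017,0,0,0],[0,0,-0.0017,0,0,0],[0,0,-0.0017,0,0,0]]]' --fingers 1

```text
clock: 7.92
tool_pos: [0.4962, 0.239, 0.1385]
orientation: [180.0, -0.0, -89.5]
force: [-0.6, -0.2, 0.1]
opening: 0.0878
gripper_force: 0.0
```

Run:
```python
from h import *
state();b=snap('wrist','w5');c=snap('top','t5')
r=lambda i,x,y,w,h:cv2.resize(i['img'][y:y+h,x:x+w],(400,300),interpolation=cv2.INTER_CUBIC)
M=np.hstack([r(b,0,0,512,384),r(c,125,170,80,60)])
cv2.imwrite('pics/c7.png',np.clip(M*1.3,0,255).astype(np.uint8)[:,:,::-1])
json.dump([.4965,.2395,.139,-89.476],open('cmd.json','w'))
go((.4965,.2395,.30,-89.5),(.42,.05,.25,-60),(.4035,-.305,.16,-45))
```

```text
{'clock': 7.9167, 'joint_pos': [46.0938, 13.2598, -22.0352, -0.0018, -54.7162, -45.5702], 'tool_pos': [0.4962, 0.239, 0.1385], 'orientation': [179.9911, -0.007, -89.4774], 'force': [-0.5546, -0.2251, 0.1165], 'opening': 0.0878, 'gripper_force': 0.0}
row [0.0, 0.0, -16.1] rz 0.0 n>= 3.9
row [18.88, 7.82, 5.0] rz -29.5 n>= 5.0
row [29.91, 19.19, 9.0] rz -15.0 n>= 8.8
[  0.4035  -0.305    0.16   -44.976 ]
```

View pics/c7.png

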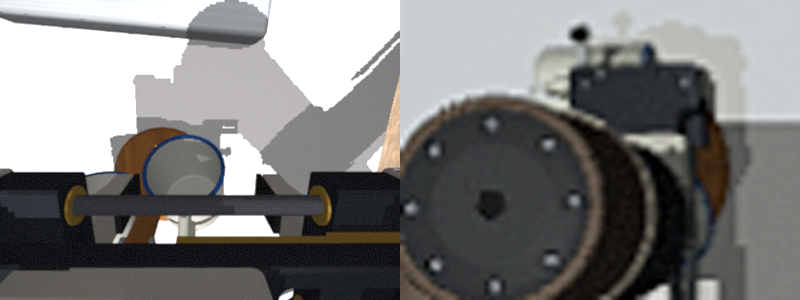

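The mug is hanging on the arm, mouth tipped toward -y. It sits nearer the inner finger, so I'll shift slightly toward +x and then lift out.

Scaled: -16.1 cm is -0.2683, -13 cm is -0.2167.

>>> send_rows --plan '[[[0,-0.0067,0,0,0,0],[0,-0.0133,-0.0067,0,0,0],[0,-0.0133,-0.02,0,0,0],[0,-0.0133,-0.0417,0,0,0],[0,-0.0133,-0.0833,0,0,0],[0,-0.0133,-0.15,0,0,0],[0,-0.0133,-0.2167,0,0,0],[0,0,-0.2683,0,0,0]]]'

```text
clock: 8.68
tool_pos: [0.4975, 0.239, 0.3035]
orientation: [-179.8, 0.1, -89.5]
force: [1.0, 2.5, 0.8]
opening: 0.0875
gripper_force: 0.0
```

Scaled: 18.88 cm is 0.3147, 7.82 cm is 0.1303, -29.5 degrees is -0.0819.

>>> send_rows --plan '[[[0,0,0,0,0,0],[0.3147,0.1303,0.0833,0,0,-0.0819],[0.3147,0.1303,0.0833,0,0,-0.0819],[0.3147,0.1303,0.0833,0,0,-0.0819],[0.3147,0.1303,0.0833,0,0,-0.0819],[0.3147,0.1303,0.0833,0,0,-0.0819],[0.3147,0.1303,0.0833,0,0,-0.0819],[0.3147,0.1303,0.0833,0,0,-0.0819]]]'

```text
clock: 9.35
tool_pos: [0.4189, 0.0477, 0.2502]
orientation: [-179.9, 0.0, -60.1]
force: [0.5, 1.1, -0.2]
opening: 0.0876
gripper_force: 0.0
```

Run:
```python
from h import *
state();a=snap('scene','s6');b=snap('wrist','w6');c=snap('top','t6')
r=lambda i,x,y,w,h:cv2.resize(i['img'][y:y+h,x:x+w],(400,300),interpolation=cv2.INTER_CUBIC)
M=np.vstack([np.hstack([r(a,140,190,100,75),r(c,125,170,80,60)]),np.hstack([r(b,0,0,512,384),r(a,260,200,40,30)])])
cv2.imwrite('pics/c8.png',np.clip(M*1.3,0,255).astype(np.uint8)[:,:,::-1])
```

```text
{'clock': 9.35, 'joint_pos': [33.5534, -5.3929, -26.8343, 0.0008, -68.4908, -3.6806], 'tool_pos': [0.4189, 0.0477, 0.2502], 'orientation': [-179.9323, 0.0036, -60.1269], 'force': [0.5023, 1.1403, -0.1865], 'opening': 0.0876, 'gripper_force': 0.0}
```

View pics/c8.png

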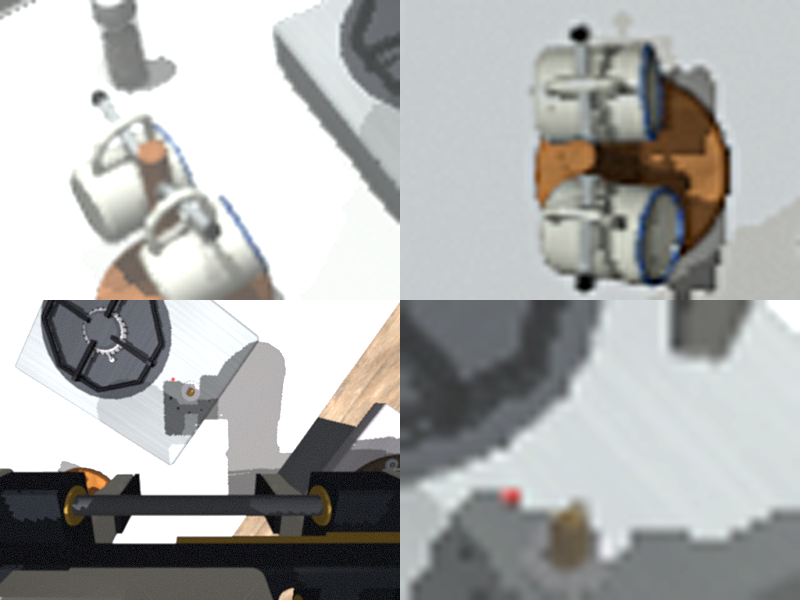

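The mug hangs on the free front arm (top view: arm (585,180-285) runs through the handle). The shaft shows in the wrist view at (190,391). From here I'll measure with code only, starting with the shaft from w6.

Run:
```python
from h import *
b=load('w6');im=b['img'].astype(int)
m=(im[...,0]>im[...,2]*1.6)&(im[...,0]>50);m[:90]=0;m[145:]=0;m[:,:215]=0;m[:,275:]=0
m&=~((im[...,0]>150)&(im[...,1]<90))
v,u=np.nonzero(m);print(len(u),u.min(),u.max(),v.min(),v.max())
for y in range(105,128): print(y,''.join('#' if m[y,x] else '.' for x in range(228,260)),' '.join(str(im[y,x,0]) for x in range(238,252)))
for p in([.4615,-.0025,.083],[.4615,-.0025,.06]):print(proj(b,p))
go((.40,-.14,.22,-100),(.389,-.319,.2,-135))
```

```text
53 219 247 100 121
105 ................................ 172 174 189 212 211 208 213 220 207 196 195 192 184 188
106 ................................ 180 171 192 203 202 192 200 217 202 197 201 205 192 183
107 ................................ 155 150 153 162 155 149 160 178 166 157 180 211 217 195
108 ................................ 131 129 129 132 131 130 136 144 137 133 159 206 229 224
109 ................................ 131 132 127 129 131 132 128 133 128 129 151 195 228 231
110 ................................ 134 132 125 128 122 128 131 130 132 128 137 171 214 231
111 ................................ 128 131 124 114 101 112 122 125 131 129 130 157 203 229
112 ................................ 130 130 120 103 91 92 97 107 120 125 133 151 187 214
113 ................................ 131 125 110 91 84 79 85 91 102 110 125 138 150 173
114 ................###............. 130 121 101 89 83 76 86 101 107 106 115 128 136 144
115 ...............#####............ 119 107 93 78 76 85 111 140 146 117 105 120 134 133
116 ...............#####............ 122 100 88 79 80 96 131 165 161 123 1
[... 487 characters left out ...]
... 130 123 107 98 97 96 93 96 108 120 128 132 133 134
123 ................................ 131 125 127 116 114 110 109 117 123 128 136 132 133 138
124 ................................ 131 129 127 129 128 130 123 131 133 132 134 134 136 133
125 ................................ 127 130 132 134 133 131 128 133 133 137 129 133 136 136
126 ................................ 129 131 131 134 128 131 132 134 133 129 132 131 133 125
127 ................................ 123 131 129 128 130 135 130 134 132 135 131 134 127 116
[[243.86439008 117.56519574]]
[[244.49322738 117.16354244]]
row [-11.91, -11.42, -6.0] rz 55.0 n>= 7.7
row [17.82, -2.02, 2.0] rz 35.0 n>= 4.9
[   0.389   -0.319    0.2   -134.976]
```

Run:
```python
from h import *
json.dump([.42,.05,.25,-59.976],open('cmd.json','w'))
go((.40,-.14,.22,-100),(.389,-.319,.2,-135))
```

```text
row [15.45, 11.24, 3.0] rz 40.0 n>= 5.6
row [17.82, -2.02, 2.0] rz 35.0 n>= 4.9
[   0.389   -0.319    0.2   -134.976]
```

Scaled: 15.45 cm is 0.2575, 11.24 cm is 0.1873, 40 degrees is 0.1111.

>>> send_rows --plan '[[[0.2575,0.1873,0.05,0,0,0.1111],[0.2575,0.1873,0.05,0,0,0.1111],[0.2575,0.1873,0.05,0,0,0.1111],[0.2575,0.1873,0.05,0,0,0.1111],[0.2575,0.1873,0.05,0,0,0.1111],[0.2575,0.1873,0.05,0,0,0.1111],[0.2575,0.1873,0.05,0,0,0.1111]]]'

```text
clock: 10.08
tool_pos: [0.4002, -0.1413, 0.2193]
orientation: [179.9, -0.0, -100.3]
force: [-0.1, 0.8, 0.6]
opening: 0.0878
gripper_force: 0.0
```

Scaled: 17.82 cm is 0.297, -2.02 cm is -0.0337, 35 degrees is 0.0972.

>>> send_rows --plan '[[[0.297,-0.0337,0.0333,0,0,0.0972],[0.297,-0.0337,0.0333,0,0,0.0972],[0.297,-0.0337,0.0333,0,0,0.0972],[0.297,-0.0337,0.0333,0,0,0.0972],[0.297,-0.0337,0.0333,0,0,0.0972],[0.297,-0.0337,0.0333,0,0,0.0972],[0.297,-0.0337,0.0333,0,0,0.0972]]]'

```text
clock: 10.67
tool_pos: [0.3896, -0.3195, 0.1991]
orientation: [179.9, -0.0, -134.8]
force: [-0.0, -0.3, -0.5]
opening: 0.088
gripper_force: 0.0
```

```bash
cat > fit.py <<'E'
from h import *
from scipy.optimize import minimize
def fitknob(s,x0,z0=0.):
    g=s['img'].max(2).astype(int); p=proj(s,[x0[0],x0[1],z0+.018])[0].astype(int)
    m=np.zeros(g.shape,np.uint8);y,x=np.ogrid[:384,:512];near=(x-p[0])**2+(y-p[1])**2<60**2
    m=((g<60)&near).astype(np.uint8)
    n,l,st,ce=cv2.connectedComponentsWithStats(m);i=1+np.argmin([np.hypot(*(c-p)) for c in ce[1:]])
    m=(l==i).astype(np.uint8); cs=cv2.findContours(m,cv2.RETR_EXTERNAL,2)[0];cv2.drawContours(m,cs,-1,1,-1);print('area',m.sum(),st[i],'guess px',p)
    t=np.linspace(0,2*np.pi,60);C=np.c_[np.cos(t),np.sin(t)]*.022
    def sil(q):
        c,sn=np.cos(q[2]),np.sin(q[2]);M=np.zeros((384*2,512*2),np.uint8)
        S=np.r_[[[*(C[k]+q[:2]),z] for k in range(60) for z in(z0,z0+.018)]]
        B=np.array([[q[0]+c*a-sn*b,q[1]+sn*a+c*b,z] for a in(-.021,.021) for b in(-.006,.006) for z in(z0+.018,z0+.036)])
        for Q in(S,B): cv2.fillConvexPoly(M,cv2.convexHull(np.round((proj(s,Q)*2+.5)*16).astype(np.int32)),1,shift=4)
        return M
    m2=cv2.resize(m,(1024,768),interpolation=cv2.INTER_NEAREST)
    f=lambda w:(sil([w[0]/1000,w[1]/1000,w[2]/20])!=m2).sum()
    w=[x0[0]*1000,x0[1]*1000,x0[2]*20]
    for d in(4,2,1):
        r=minimize(f,w,method='Nelder-Mead',options={'initial_simplex':np.array([w]+[np.array(w)+d*e for e in np.eye(3)])});w=r.x
    print('knob xy',w[:2],'yaw',np.degrees(w[2]/20),'mismatch',r.fun/m2.sum());return w
E
python3 - <<'E'
from fit import *
state();s=snap('wrist','w7');fitknob(s,[.4035,-.304,.785])
fitknob(load('w1'),[.4035,-.304,.785])
E
```

```text
{'clock': 10.6667, 'joint_pos': [-16.9746, 5.5762, -22.806, -0.0015, -61.6768, -27.8279], 'tool_pos': [0.3896, -0.3195, 0.1991], 'orientation': [179.9472, -0.0263, -134.8033], 'force': [-0.0101, -0.3339, -0.485], 'opening': 0.088, 'gripper_force': 0.0}
area 910 [237 173  34  39 910] guess px [253 189]
knob xy [ 404.16329447 -303.14687167] yaw 47.139587360279144 mismatch 0.24587912087912087
area 689 [248 205  29  35 689] guess px [261 220]
knob xy [ 405.59099317 -300.42825462] yaw 36.027086260285344 mismatch 0.3160377358490566
```

Run:
```python
from h import *
g=load('w7')['img'].max(2)
for y in range(166,220,2): print(y,' '.join('%3d'%v for v in g[y,228:284:2]))
```

```text
166 134 135 137 135 131 133 136 138 137 134 134 135 135 135 138 135 137 134 132 137 134 132 131 134 136 132 132 128
168 138 133 135 132 136 137 132 138 137 140 134 133 131 139 131 134 135 134 134 134 134 132 136 132 135 136 132 134
170 133 136 134 134 135 136 130 135 132 133 134 141 137 131 137 135 135 134 134 135 135 134 134 133 139 136 133 130
172 133 135 135 134 136 133 137 136 133 128 125 112 103  94 105 117 125 136 133 138 127 128 128 132 129 126 126 125
174 135 135 132 137 133 135 136 136 112  86  60  43  32  22  39  45  66 109 133 135 111 101 101 101  97  95  96  99
176 136 137 134 133 137 136 132  98  63  19  21   0  14   8   0   6  16  47  89 117 108  97  97  93  95  92  94  94
178 122 127 122 122 124 127  97  43  15  20  24  18   3  16   4  16  27  20  20  70  92  96  96  94  96  97  99  95
180  95  93  95  96  98  83  39   5  14  21  13   8  18  17  18   3  20  19   6  26  77  96  94  95  95  95  98  93
182 100  98  94  94  94  64  22  14  11   2   8  14   9  21  13  15  23  22  23  15  45  91  96  96  97  96  89  92
184  93  93  97  95  92  38  16  19  11  12   1   3  18 
[... 1331 characters left out ...]
  90
208 214 177  98  97  95  96  93  95 100  98  72  23  43  75  21  64 130 133 134 120  96  99  93  93  96  94  96  94
210 209 194 128  92  95  96  90  91  92  98  85  32  47  69  24  79 127 130 131 115  95  95  91  95  95  92  92  91
212 211 209 196 122  94  93  94  95  95  95  97  81  70  74  66 117 133 130 129 117  95  93  94  94  93  93  94  95
214 210 209 205 136  86  94  93  94  92  97  97  94  94  93 102 126 134 130 134 117  92  92  94  93  95  95  94  94
216 209 208 210 196 120  95  97  92  93  93  93  93  94  92  99 128 132 129 130 123  93  97  91  92  93  92  90  92
218 207 209 206 205 134  95  91  96  93  92  91  92  95  95  95 115 123 120 124 107  91  92  94  90  91  94  92  93
```

Run:
```python
from h import *
s=load('w7')
c=onz(s,253.5,190.1,.003);print(c)
p1=onz(s,253.4,211.5,.036);p0=onz(s,253.4,198,.036);d=p1-p0;d/=np.linalg.norm(d);print(p1,p0,'yaw',np.degrees(np.arctan2(d[1],d[0])),'centre from end',p1-.021*d)
T=s['pose'];print(T[:3,3])
go((.404,-.3035,.10,-135),(.404,-.3035,.007,-135))
```

```text
[ 0.40623232 -0.30044519  0.003     ]
[ 0.41852877 -0.2883479   0.036     ] [ 0.40675941 -0.30022619  0.036     ] yaw 45.26391420964475 centre from end [ 0.40374809 -0.30326539  0.036     ]
[ 0.33868138 -0.37020915  0.35689066]
row [-2.16, 0.04, 10.0] rz 0.0 n>= 2.5
row [0.0, -0.0, 9.3] rz 0.0 n>= 2.2
[ 4.04000e-01 -3.03500e-01  7.00000e-03 -1.34976e+02]
```

Run:
```python
from h import *
json.dump([.389,-.319,.2,-134.976],open('cmd.json','w'))
go((.4045,-.3025,.10,-135),(.4045,-.3025,.0205,-135))
```

```text
row [-2.26, 0.07, 10.0] rz 0.0 n>= 2.5
row [-0.0, -0.0, 7.95] rz 0.0 n>= 1.9
[ 4.04500e-01 -3.02500e-01  2.05000e-02 -1.34976e+02]
```

Scaled: 17.95 cm is 0.2992, -2.26 cm is -0.0377.

>>> send_rows --plan '[[[-0.0377,0.0012,0.0667,0,0,0],[-0.0377,0.0012,0.1333,0,0,0],[-0.0377,0.0012,0.2,0,0,0],[-0.0377,0.0012,0.25,0,0,0],[-0.0377,0.0012,0.2833,0,0,0],[-0.0377,0.0012,0.2992,0,0,0],[-0.0377,0.0012,0.2992,0,0,0],[-0.0377,0.0012,0.2992,0,0,0]]]'

```text
clock: 11.38
tool_pos: [0.4054, -0.3025, 0.0208]
orientation: [-180.0, 0.0, -134.8]
force: [-0.1, -0.9, 0.0]
opening: 0.0875
gripper_force: 0.0
```

>>> send_rows --plan '[[[0,0,0,0,0,0],[0,0,0,0,0,0],[0,0,0,0,0,0],[0,0,0,0,0,0],[0,0,0,0,0,0],[0,0,0,0,0,0],[0,0,0,0,0,0],[0,0,0,0,0,0]]]' --fingers 0

```text
clock: 12.05
tool_pos: [0.4042, -0.3031, 0.0201]
orientation: [-180.0, 0.0, -135.0]
force: [0.4, -0.2, -0.8]
opening: 0.04
gripper_force: 0.0
```

Run:
```python
from h import *
state()
```

```text
{'clock': 12.05, 'joint_pos': [-14.5522, 18.4129, -34.8365, -0.0006, -36.7504, -30.4289], 'tool_pos': [0.4042, -0.3031, 0.0201], 'orientation': [-179.9999, 0.0004, -134.9815], 'force': [0.419, -0.2278, -0.7588], 'opening': 0.04, 'gripper_force': 0.0}
```

>>> send_rows --plan '[[[0,0,0,0,0,0],[0,0,0,0,0,0],[0,0,0,0,0,0],[0,0,0,0,0,0],[0,0,0,0,0,0],[0,0,0,0,0,0],[0,0,0,0,0,0],[0,0,0,0,0,0]]]'

```text
clock: 12.72
tool_pos: [0.4042, -0.303, 0.02]
orientation: [180.0, -0.0, -135.0]
force: [-0.4, 0.7, -0.6]
opening: 0.0115
gripper_force: 30.0
```

Scaled: -14 cm is -0.2333, -13 cm is -0.2167.

>>> send_rows --plan '[[[0,0,-0.0333,0,0,0],[0,0,-0.0833,0,0,0],[0,0,-0.15,0,0,0],[0,0,-0.2167,0,0,0],[0,0,-0.2333,0,0,0],[0,0,-0.2333,0,0,0]]]'

```text
clock: 13.22
tool_pos: [0.4065, -0.3039, 0.1642]
orientation: [-179.6, 0.2, -134.9]
force: [0.5, -0.3, -1.2]
opening: 0.0116
gripper_force: 30.0
```

Run:
```python
from h import *
state()
json.dump([.4045,-.3025,.1605,-134.976],open('cmd.json','w'))
go((.44,-.15,.16,-160),(.4615,-.0025,.14,-183.7))
s=snap('scene','s8');snap('wrist','w8')
# is the worktop clear at the old knob spot, and dark knob below the gripper?
for p in([.404,-.303,0.01],[.4045,-.3025,.155]):
    u,v=proj(s,p)[0].astype(int);print(u,v,s['img'][v-3:v+4,u-3:u+4].mean((0,1)))
```

```text
{'clock': 13.2167, 'joint_pos': [-14.5462, 7.4926, -25.6105, 0.0538, -56.4583, -30.4304], 'tool_pos': [0.4065, -0.3039, 0.1642], 'orientation': [-179.599, 0.1833, -134.9464], 'force': [0.5205, -0.3425, -1.221], 'opening': 0.0116, 'gripper_force': 29.9956}
row [-13.3, 8.27, 0.05] rz 25.0 n>= 3.8
row [-7.07, 13.12, 2.0] rz 23.7 n>= 3.6
[ 4.61500e-01 -2.50000e-03  1.40000e-01 -1.83676e+02]
355 204 [45.51020408 43.02040816 41.48979592]
360 173 [47.71428571 43.65306122 40.42857143]
```

Held: the opening is 11.6 mm on the 12 mm bar. Moving above the shaft.

Scaled: -13.3 cm is -0.2217, 8.27 cm is 0.1378, 25 degrees is 0.0694.

>>> send_rows --plan '[[[-0.2217,0.1378,0.0008,0,0,0.0694],[-0.2217,0.1378,0.0008,0,0,0.0694],[-0.2217,0.1378,0.0008,0,0,0.0694],[-0.2217,0.1378,0.0008,0,0,0.0694],[-0.2217,0.1378,0.0008,0,0,0.0694],[-0.2217,0.1378,0.0008,0,0,0.0694]]]'

```text
clock: 13.82
tool_pos: [0.4395, -0.148, 0.1581]
orientation: [179.9, -0.1, -159.9]
force: [-0.2, -1.0, 0.1]
opening: 0.0118
gripper_force: 30.0
```

Scaled: 13.12 cm is 0.2187, -7.07 cm is -0.1178, 23.7 degrees is 0.0658.

>>> send_rows --plan '[[[-0.1178,0.2187,0.0333,0,0,0.0658],[-0.1178,0.2187,0.0333,0,0,0.0658],[-0.1178,0.2187,0.0333,0,0,0.0658],[-0.1178,0.2187,0.0333,0,0,0.0658],[-0.1178,0.2187,0.0333,0,0,0.0658],[-0.1178,0.2187,0.0333,0,0,0.0658],[-0.1178,0.2187,0.0333,0,0,0.0658]]]'

```text
clock: 14.4
tool_pos: [0.4605, -0.0033, 0.1384]
orientation: [-179.9, -0.1, 176.5]
force: [-0.6, -0.3, 0.2]
opening: 0.0118
gripper_force: 30.0
```

Run:
```python
from h import *
state();s=snap('wrist','w9');t=snap('scene','s9');u=snap('top','t9')
print('knob end px',proj(s,[.4825,-.0025,.1555]),'skirt',proj(s,[.4835,-.0025,.1375]),'shaft',proj(s,[.4615,-.0025,.083]))
p=proj(t,[[.4615,-.0025,.1195],[.4615,-.0025,.083]]);print(p)
im=t['img'].max(2);x,y=p[0].astype(int)
for r in range(y-14,y+34,2):print(r,' '.join('%3d'%v for v in im[r,x-26:x+28:2]))
```

```text
{'clock': 14.4, 'joint_pos': [24.1915, 4.9097, -32.5075, -0.009, -52.7353, -117.7087], 'tool_pos': [0.4605, -0.0033, 0.1384], 'orientation': [-179.9354, -0.1384, 176.4772], 'force': [-0.6176, -0.3046, 0.1704], 'opening': 0.0118, 'gripper_force': 29.9957}
knob end px [[255.35678556 285.87106274]] skirt [[255.22861974 270.38069055]] shaft [[253.08498997 208.53837699]]
[[276.68683219 212.72619536]
 [276.49014583 220.71578083]]
198  57  65  65  64  64  64  50  50  73  53  49  53  53  53  54  53  52  91  94  97 186 189 193 236 236 236 237
200  88  56  71  65  60  52  51  54  96 102  57 111  52  53  50  52  52  92 120 185 189 189 191 193 236 237 236
202  90  89  53  67  53  51  51  52  77  69  69  62  51  51  52  52  66  91 140 184 187 190 189 193 192 236 237
204  90  89  80  55  54  54  52  64  79  65  83  75  50  56  50  50  68  92 158 162 185 189 192 192 194 187 236
206  88  85  88  79  63  91  67  59  82  83  83  84  91  77  50  51  76  93 159 159 162 188 189 194 184 113 167
208  88  86  85  88  91  97  65  50  51  53  83  85  91  92  50  50  64 119 162 161 161 156 183 110 112 111 113

[... 1315 characters left out ...]
  93  90  91  91  90  89  89
234 167 166 167 168 164 165  93 111  92  91 109 108 177 177 108 109 108 106  93  88  90  90  89  89  87  84  88
236 167 168 167 168 172 192 135 112 110 109 110 109 109 107 108 107  94  89  88  89  89  88  88  87  93 117 120
238 170 168 168 167 197 194 193 137 111 111 109 110 108 106  94  88  88  88  88  89  87  88  92 106 140 141 140
240 168 168 166 195 196 197 194 195 137 111 110 110  96  89  88  88  88  86  88  87  93 115 117 140 140 140 140
242 167 174 196 197 196 196 196 192 187 110  97  90  88  89  88  88  86  89  94 105 117 140 140 140 140 141 141
244 167 196 197 197 196 195 188 168 121  92  90  88  88  88  88  89  98 105 140 139 140 140 140 140 140 140 141
```

Run:
```python
from h import *
s=load('w9');im=s['img'].astype(int)
print('tip',proj(s,[.4615,-.0025,.083]),'base',proj(s,[.4615,-.0025,.06]))
for y in range(192,250,2):print(y,' '.join('%3d'%v for v in im[y,230:278:2,0]),'|',''.join('#' if im[y,x,0]>1.35*im[y,x,2] else '.' for x in range(230,278)))
```

```text
tip [[253.08498997 208.53837699]] base [[253.08360068 199.87798204]]
192  73  71  76  73  80  78  81  83  83  83  83  89  87  84  87  85  86  88 162 177 169 170 164 164 | ................................................
194  74  71  71  71  81  84  86  81  86  82  84  78  80  82  87  85  90  86 129 181 165 167 165 170 | ................................................
196  74  76  72  75  83  81  76  75  78  79  81  76  73  75  74  74  80  79 115 188 153 162 167 171 | ................................................
198  71  67  75  71  73  61  61  59  66  54  50  33  37  48  62  75  72  76  98 164 170 167 162 172 | ................................................
200  69  75  76  65  65  33  32  15  16   1   8  10   9   0  22  15  24  38  54  83 117 155 166 172 | ................................................
202  72  68  64  41  26  13  14   8   0  14  10  16   2  14  12  10  10   0  15  33  64  92 134 163 | ...................#...#.....#.....#............
204  64  56  32  11  11   8  12  15   0   1  14  21  11   7   4  11   0   9  14  12  16  51  64 106 | ......###....#........#
[... 2647 characters left out ...]
4   3  20   5   0  15  12  18  25  58  75  75 | ................##.........#..........#.........
242  75  69  44  10   9  10  13   1  11  13   6  20   8  13  16   0   1  16  13  19  13  56  77  72 | ...........#.............##.#...................
244  74  72  38   3   1   8  14   5  13  18   0  18   1   9   0   9   0  17   1   8   6  43  76  76 | ......#..#..#.........#......#....#.............
246  79  68  20  15   7  15  13   3   7   3  17   3  18   8  24  16   5  15   4  12   8  36  73  75 | .........#.....#.....................#..........
248  71  58  15  19   7  11   0  17  22  14  14  18   2  16   8  21   9   7   8  17   8  32  67  68 | .........................#..............#.......
```

Run:
```python
from h import *
s=load('w9');t=np.linspace(0,2*np.pi,181)
# camera pose -> TCP using nominal cam-in-tool from the first still reading
A=load('w0');R0=R.from_euler('xyz',[180,0,-161.276],degrees=True).as_matrix();off=R0.T@(A['pose'][:3,3]-[.217,-.639,.227])
Rt=R.from_euler('xyz',[180,0,176.324],degrees=True).as_matrix();tcp=s['pose'][:3,3]-Rt@off;print('tcp by cam',tcp)
for d in(-.004,-.002,0,.002,.004):
    c=tcp-d*Rt[:,0]
    for z in(0,.018):
        P=proj(s,np.c_[c[0]+.022*np.cos(t),c[1]+.022*np.sin(t),0*t+tcp[2]-.0205+z]);print(d,z,'min row',P[:,1].min().round(1),[ (P[np.abs(P[:,1]-r)<1.2,0].min().round(),P[np.abs(P[:,1]-r)<1.2,0].max().round()) for r in(200,204) if (np.abs(P[:,1]-r)<1.2).any()])
```

```text
tcp by cam [ 0.46099607 -0.0034639   0.1398831 ]
-0.004 0 min row 187.8 [(np.float64(224.0), np.float64(279.0)), (np.float64(222.0), np.float64(281.0))]
-0.004 0.018 min row 195.7 [(np.float64(232.0), np.float64(271.0)), (np.float64(226.0), np.float64(276.0))]
-0.002 0 min row 190.8 [(np.float64(227.0), np.float64(276.0)), (np.float64(224.0), np.float64(279.0))]
-0.002 0.018 min row 199.0 [(np.float64(239.0), np.float64(263.0)), (np.float64(231.0), np.float64(272.0))]
0 0 min row 193.8 [(np.float64(231.0), np.float64(273.0)), (np.float64(227.0), np.float64(277.0))]
0 0.018 min row 202.3 [(np.float64(238.0), np.float64(266.0))]
0.002 0 min row 196.8 [(np.float64(235.0), np.float64(268.0)), (np.float64(229.0), np.float64(274.0))]
0.002 0.018 min row 205.6 []
0.004 0 min row 199.8 [(np.float64(242.0), np.float64(261.0)), (np.float64(233.0), np.float64(270.0))]
0.004 0.018 min row 208.9 []
```

Run:
```python
from h import *
go((.459,-.0025,.107,-183.7),(.459,-.0025,.098,-183.7))
```

```text
row [0.25, -0.02, 3.3] rz 0.0 n>= 0.8
row [-0.0, 0.0, 0.9] rz 0.0 n>= 0.2
[ 4.59000e-01 -2.50000e-03  9.80000e-02 -1.83676e+02]
```

>>> send_rows --plan '[[[0.0042,-0.0003,0.025,0,0,0],[0.0042,-0.0003,0.0433,0,0,0],[0.0042,-0.0003,0.055,0,0,0],[0.0042,-0.0003,0.055,0,0,0],[0.0042,-0.0003,0.055,0,0,0]]]'

```text
clock: 14.97
tool_pos: [0.4587, -0.0038, 0.1066]
orientation: [-180.0, -0.0, 176.3]
force: [0.1, -0.2, -0.9]
opening: 0.0117
gripper_force: 30.0
```

Scaled: 0.5 cm is 0.0083, 0.4 cm is 0.0067.

>>> send_rows --plan '[[[0,0,0.0033,0,0,0],[0,0,0.0067,0,0,0],[0,0,0.0083,0,0,0],[0,0,0.0083,0,0,0]]]'

```text
clock: 15.3
tool_pos: [0.4593, -0.003, 0.102]
orientation: [180.0, 0.1, 176.3]
force: [-0.2, -0.7, 4.6]
opening: 0.0118
gripper_force: 30.0
```

Scaled: 0.4 cm is 0.0067, 0.2 cm is 0.0033.

>>> send_rows --plan '[[[0,0,0.0033,0,0,0],[0,0,0.0067,0,0,0],[0,0,0.0067,0,0,0]]]'

```text
clock: 15.55
tool_pos: [0.4605, -0.0025, 0.098]
orientation: [179.9, 0.2, 176.4]
force: [5.4, -0.1, -0.0]
opening: 0.0116
gripper_force: 30.0
```

Run:
```python
from h import *
state(); print(ctrl.get_obs()['moment'])
```

```text
{'clock': 15.55, 'joint_pos': [24.3358, 7.7228, -35.7648, 0.048, -46.3214, -118.0049], 'tool_pos': [0.4605, -0.0025, 0.098], 'orientation': [179.9411, 0.185, 176.3639], 'force': [5.3896, -0.1143, -0.0447], 'opening': 0.0116, 'gripper_force': 29.9962}
[-0.15288579 -2.26931249  0.00855334]
```

Scaled: 0.4 cm is 0.0067, -0.15 cm is -0.0025.

>>> send_rows --plan '[[[-0.0025,0,0,0,0,0],[-0.0025,0,0,0,0,0],[-0.0025,0,0.0033,0,0,0],[-0.0025,0,0.0067,0,0,0],[-0.0025,0,0.0067,0,0,0]]]'

```text
clock: 15.97
tool_pos: [0.4607, -0.003, 0.0933]
orientation: [180.0, 0.0, 176.3]
force: [4.7, -0.3, -2.4]
opening: 0.0118
gripper_force: 30.0
```

Scaled: 0.4 cm is 0.0067, 0.2 cm is 0.0033.

>>> send_rows --plan '[[[0,0,0.0033,0,0,0],[0,0,0.0067,0,0,0],[0,0,0.0067,0,0,0],[0,0,0.0067,0,0,0]]]'

```text
clock: 16.3
tool_pos: [0.4606, -0.003, 0.0894]
orientation: [180.0, 0.0, 176.3]
force: [6.3, -0.6, -2.3]
opening: 0.0118
gripper_force: 30.0
```

>>> send_rows --plan '[[[-0.0017,0,0,0,0,0],[-0.0017,0,0.0017,0,0,0],[-0.0017,0,0.0033,0,0,0],[-0.0017,0,0.0033,0,0,0]]]'

```text
clock: 16.63
tool_pos: [0.4609, -0.0033, 0.0874]
orientation: [-180.0, -0.0, 176.3]
force: [1.0, 0.5, 4.6]
opening: 0.0113
gripper_force: 30.0
```

Scaled: 0.2 cm is 0.0033, 0.1 cm is 0.0017.

>>> send_rows --plan '[[[0,0,0.0017,0,0,0],[0,0,0.0033,0,0,0],[0,0,0.0033,0,0,0],[0,0,0.0033,0,0,0]]]'

```text
clock: 16.97
tool_pos: [0.4609, -0.0033, 0.0857]
orientation: [-180.0, -0.0, 176.3]
force: [-0.2, 0.4, 6.6]
opening: 0.0118
gripper_force: 30.0
```

Scaled: 0.2 cm is 0.0033, 0.1 cm is 0.0017.

>>> send_rows --plan '[[[0,0,0.0017,0,0,0],[0,0,0.0033,0,0,0],[0,0,0.0033,0,0,0],[0,0,0.0033,0,0,0]]]'

```text
clock: 17.3
tool_pos: [0.4609, -0.0033, 0.0838]
orientation: [-180.0, -0.0, 176.3]
force: [0.2, 0.0, 7.9]
opening: 0.012
gripper_force: 30.0
```

Scaled: 0.1 cm is 0.0017.

>>> send_rows --plan '[[[0,0,0.0017,0,0,0],[0,0,0.0017,0,0,0],[0,0,0.0017,0,0,0]]]'

```text
clock: 17.55
tool_pos: [0.4611, -0.0034, 0.0836]
orientation: [-180.0, -0.0, 176.3]
force: [-3.2, 0.9, 17.5]
opening: 0.0119
gripper_force: 30.0
```

>>> send_rows --plan '[[[0,0,0.0017,0,0,0],[0,0,0.0017,0,0,0],[0,0,0.0017,0,0,0]]]'

```text
clock: 17.8
tool_pos: [0.4612, -0.0034, 0.0833]
orientation: [-180.0, 0.0, 176.4]
force: [-6.3, 1.4, 27.1]
opening: 0.0114
gripper_force: 30.0
```

Scaled: 0.1 cm is 0.0017.

>>> send_rows --plan '[[[0,0,0.0017,0,0,0],[0,0,0.0017,0,0,0],[0,0,0.0017,0,0,0]]]'

```text
clock: 18.05
tool_pos: [0.4615, -0.0034, 0.083]
orientation: [-180.0, 0.1, 176.4]
force: [-9.4, 1.3, 34.9]
opening: 0.0118
gripper_force: 30.0
```

Scaled: -0.15 cm is -0.0025.

>>> send_rows --plan '[[[0,0,-0.0025,0,0,0],[0,0,-0.0025,0,0,0],[0,0,-0.0025,0,0,0],[0,0,-0.0025,0,0,0],[0,0,-0.0025,0,0,0],[0,0,-0.0025,0,0,0]]]'

```text
clock: 18.55
tool_pos: [0.4612, -0.0034, 0.0834]
orientation: [-180.0, 0.0, 176.4]
force: [-4.7, 1.2, 19.5]
opening: 0.0116
gripper_force: 30.0
```

>>> send_rows --plan '[[[0,0,0,0,0,0],[0,0,0,0,0,0],[0,0,0,0,0,0],[0,0,0,0,0,0],[0,0,0,0,0,0],[0,0,0,0,0,0]]]'

```text
clock: 19.05
tool_pos: [0.4612, -0.0034, 0.0834]
orientation: [-180.0, 0.0, 176.4]
force: [-4.6, 0.8, 20.1]
opening: 0.0118
gripper_force: 30.0
```

Run:
```python
from h import *
state()
# stand region unchanged since the mug was hung? (top view, clear area)
a=load('t6')['img'].astype(int);b=snap('top','t10')['img'].astype(int)
print('stand diff',abs(a-b)[170:235,150:210].mean(),'timer/spice diff vs start',abs(load('top0')['img'].astype(int)-b)[140:195,310:365].mean(), 'salt',abs(load('top0')['img'].astype(int)-b)[120:145,180:205].mean())
```

```text
{'clock': 19.05, 'joint_pos': [24.1758, 9.1001, -36.5506, 0.0376, -44.3393, -117.8443], 'tool_pos': [0.4612, -0.0034, 0.0834], 'orientation': [-179.9814, 0.0212, 176.3584], 'force': [-4.5953, 0.8076, 20.1178], 'opening': 0.0118, 'gripper_force': 30.0066}
stand diff 10.265384615384615 timer/spice diff vs start 9.443526170798899 salt 9.384
```

```bash
python3 -c "
from plant import ctrl
print(ctrl.close_job())"
```

```text
the job is handed in; nothing more can be done
None
```

The mug hangs on the stand's free front arm, and the knob is on the shaft, pressed to the tap's stop and held there at about 20 N; I handed the job in at 19 s.

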